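# Slide the rejected module off the bench into the scrap bin

## Robot

A 7-joint arm with a two-finger parallel gripper is mounted at the origin on the work surface. World frame = base frame: x ahead of the robot, y to its left, z up, the work surface at z = 0. Lengths are in mm, angles in rad, forces in N, time in s.
With the tool pointing down it reaches from about 425 to 800 mm from the base axis. Payload 8.3 kg.
Tool frame: the origin (TCP) lies at the very end of the fingers, on their centre line; the grasp point (between the pads) lies 19 mm behind it (env.pinch_z is the distance from the TCP to the grasp point, in mm); y points along the fingers, z is the direction in which the jaws open and shut, and the axes are right-handed (so a half turn about y gives the same grasp; the last joint's range is limited). The gripper opens to 85 mm and grips with 20 to 120 N. Pads are 22 mm wide; open, the fingers measure 114 mm over their backs; the gripper's body (76 mm by 85 mm) begins 54 mm behind the grasp point. The pads swing forward as they close: fully open they stand 13 mm farther back than shut.
Start: joints at [-1.283, 0.383, 0.016, 1.37, -0.006, 1.388, -0.046], TCP at [214.727, 586.936, 206.979] pointing down, gripper open.
Joint ranges: [-2.95, 2.95], [-0.25, 2.06], [-1.52, 1.56], [0.18, 2.33], [-1.44, 4.58], [0.02, 2.06], [-3.01, 3.01]. Speed limits (rad/s): [2.39, 2.39, 3.01, 3.01, 3.14, 3.14, 3.14].

## Interface

Orientations are given as a rotation vector (axis times angle).
In Python, from cell import env, vision gives the robot as it stands.
- The arm moves only by the tool servo_tool, never from a script. Its argument "increments" is text: rows parted by semicolons, each of 6 numbers parted by spaces: the shift along the tool's x, y, z in mm, then the turn, a rotation vector about the tool's x, y, z in rad. A call has 1 to 20 rows; each row is the pose to reach, as a shift and turn from the pose measured when the call began, along the tool's axes at that moment; what a row does not reach only later rows make up. A row lasts 1/10 s, in which the tool goes at most 50 mm and 8.59 degrees, less where a joint would pass 70% of its speed; a pose out of reach is approached as far as the arm can. A call with a gripper value outside its range is refused whole. "grip" is the opening, from 0 (shut) to 1 (fully open), set as the call begins (left out, the last holds). The fingers move at their own pace and stop on an object; "squeeze" is the grip in N (left out, the last holds). Time passes only in rows, so rows that repeat a pose let the fingers close. It gives the time, the measured TCP pose, the force and the opening at its end, in the units of the state.
- env.state(): the state, without advancing time (a new reading comes with each control period).
- vision.capture(name): name is "side" or "top"; returns a dict with "pixels" (420x560x3 uint8, red, green, blue), "z_map" (420x560 float32, mm along the optical axis (not along the pixel's ray), 0 where there is no reading), "K" (3x3 intrinsics, pixels), "extrinsics" (4x4, takes a point from world to camera coordinates). Camera axes: x right, y down, z forward; pixel columns grow to the right and rows downward; lengths in mm; the calibration is good to about 2 mm. A picture is of the moment at which its call begins.
- env.sign_off(): hands the job in, once; it reports no verdict.
The state is a dict: "t": time; "joints": joint angles; "qvel": joint speeds; "joint_torque": joint torques, N m; "position": TCP position; "ee_rot": TCP orientation; "contact_force": force on the tool from outside, world axes, zero at the start; "moment": the same for the moment, N m; "grip_width": finger opening in mm.
Only numpy, scipy, OpenCV 4.12 (cv2) and the standard library are available. Lean on these libraries where they do the work, as an engineer would, in place of code of your own. Each camera call takes 0.05 s, during which the arm holds its last target.

## Task

The power module with the red cross failed its test: draw the jig's red-knobbed stop bolt fully back and leave it open, then slide the module out along its nest and push it off the table edge so that it drops into the yellow scrap bin below. Slide it, do not lift it out, and go gently because of the spring pins beneath: never load the module with more than about 20 N or the jig and its bolt with more than about 25 N. Leave the green module and everything else on the bench where they are.

Things in the scene. Friction and masses are not known exactly. Their poses are not given: they have to be found in the camera images.
- jig: Test jig fixed at the table's far edge: black base plate 245 (x) x 120 x 18 mm on levelling feet whose height varies (2 to 14 mm). Origin: middle of its exit edge, on the plate's underside; +x points out over the table edge, +y left along the edge, z up. The exit edge lies 0 to 15 mm past the table edge.
- nest_exit (a point): Middle of the exit edge of the nest, on its floor: jig (0, 0, 18) mm, axes as the jig. The nest is bounded by aluminium rails 10 mm tall (top 28 mm over the jig's underside), open only at the exit: side rails' inner faces at y = -34 and +34 mm, rear rail's at x = -122 mm (12 mm thick). Its floor is the plate's top, flat and level to the exit edge.
- scrap: Rejected power module: copper-based block 90 (x) x 64 (y) x about 10 mm, 0.25 to 0.45 kg, blue top with red cross. Origin: centre of its underside. Lies in the nest, x along jig x, centre near jig x = -75 mm, 1 to 3 mm gap to the rails, top about flush with them: no room for fingers beside it. It can be dragged by finger tips pressed on its top: 5 to 10 N of press does it (the drag adds to the load); 1 mm too deep can pass 20 N.
- bolt (a joint): Travel of the jig's stop bolt in m: 0 shut, 0.032 fully drawn (hard stop), clear of the module from 0.024. Slides along the jig's +y (left), stays where left, friction about 2.5 N. A steel bar from jig x = -26 to -14 mm that reaches from the left 22 mm into the nest, just in front of the module (about 4 mm).
- bolt_knob (a point): Centre of the top face of the bolt's red knob: 18 mm across, 14 mm tall, on a round 14 mm post standing on the bar, outside the left rail (jig y = 65 mm when shut). Its top is 76 mm above the jig's underside; the bare post spans 27 to 62 mm above it.
- bin: Yellow open scrap bin, 260 (x) x 300 (y) x 140 mm tall, walls 5 mm, standing on a wooden stool below and beyond the exit edge, its near part tucked under the table; its rim is about 5 cm below the table top. Origin: centre of its underside, z up.
- good: identical module with a green top and black chips, lying behind the nest on the jig's base plate: a bystander; origin at the centre of its underside.
- spool_yellow: solder spool, yellow top, 60 mm across, 42 mm tall; origin at the centre of its underside (bystander).
- spool_white: solder spool, white top, 60 mm across, 42 mm tall; origin at the centre of its underside (bystander).
- flux_jar: amber jar with black cap, 52 mm across, 50 mm tall; origin at the centre of its underside (bystander).
- fan: black fan, 80 x 80 x 25 mm; origin at the centre of its underside (bystander).
- screwdriver: screwdriver lying flat; origin at the centre of its underside (bystander).
- switch_box: blue box with white keys, 75 x 75 x 20 mm; origin at the centre of its underside (bystander).
There are look-alikes about, which are no part of the job. What is shaped like the scrap but purple is not meant.

How it is judged:
By the outcome, as a careful person would: the job done as asked, in the order asked, and still so for the second after the job is handed in, with the robot touching nothing.
It also fails if it takes over 69 s, if anything falls off the work surface, if the arm or the gripper's body presses on something with over 40 N, if the wrist force passes 120 N, or if a joint passes its speed limit or range.

## Working session

There is one attempt and no reset: what is moved stays moved. The work goes in short steps, Python scripts to look and compute and a tool call to move; the robot and the scene stay as the last step left them, time stands still between calls to the robot, and variables do not carry over. Pictures are saved under pics/ and viewed, and the job is handed in when it is done.

Besides the shell and the picture viewer there is one more tool, called after "Request:" as name(argument=value, ...) on one line, values as JSON. servo_tool: Moves the arm, as the interface text tells. Its arguments: {"type":"object","properties":{"increments":{"type":"string"},"grip":{"type":"number"},"squeeze":{"type":"number"}},"required":["increments"]}

```bash
ls; mkdir -p pics
cat > h.py <<'E'
import numpy as np, cv2
from cell import env, vision
def cap(n,f):
    d=vision.capture(n); cv2.imwrite('pics/'+f,d['pixels'][:,:,::-1]); np.savez('pics/'+f[:-4]+'.npz',**d); return d
def world(d,u,v,z=None):
    K=d['K'];E=d['extrinsics'];R=E[:3,:3];t=E[:3,3];c=-R.T@t
    r=R.T@np.linalg.inv(K)@np.array([u,v,1.])
    if z is None: return c+r*d['z_map'][int(round(v)),int(round(u))]
    return c+r*(z-c[2])/r[2]
def proj(d,p):
    E=d['extrinsics'];q=d['K']@(E[:3,:3]@np.asarray(p,float)+E[:3,3]);return q[:2]/q[2]
E
python3 - <<'E'
from h import *
print(env.state()); 
for n in('top','side'):
    d=cap(n,n+'1.png'); print(n,d['K'].round(1).tolist(),d['extrinsics'].round(3).tolist())
E
```

```text
pics
{'t': 0.0, 'joints': array([-1.28288374,  0.38428163,  0.01637702,  1.37117524, -0.00633229,
        1.38819347, -0.04646684]), 'qvel': array([-0.00095461,  0.00026818,  0.0002176 , -0.00159388,  0.00050704,
       -0.00023787, -0.00064849]), 'joint_torque': array([-7.84324639e-04, -6.27599430e+01,  8.43816027e-01, -3.71823764e+01,
        1.64946582e-02,  1.42210023e-02, -1.72157405e-05]), 'position': array([214.55372963, 586.42321672, 205.94228537]), 'ee_rot': array([-1.55520444,  0.27554815, -0.27500753]), 'contact_force': array([0.68608539, 0.39480441, 0.32073881]), 'moment': array([ 0.02251313,  0.00175507, -0.01535261]), 'grip_width': 85.47847851590848}
top [[476.6, 0.0, 286.3], [0.0, 476.6, 216.8], [0.0, 0.0, 1.0]] [[-0.019, -1.0, 0.003, 40.307], [-0.998, 0.019, -0.052, 522.793], [0.052, -0.004, -0.999, 1539.15], [0.0, 0.0, 0.0, 1.0]]
side [[514.1, 0.0, 275.4], [0.0, 514.1, 207.5], [0.0, 0.0, 1.0]] [[0.893, -0.451, 0.014, -482.028], [-0.238, -0.498, -0.834, 143.633], [0.383, 0.741, -0.552, 1615.371], [0.0, 0.0, 0.0, 1.0]]
```

View pics/top1.png

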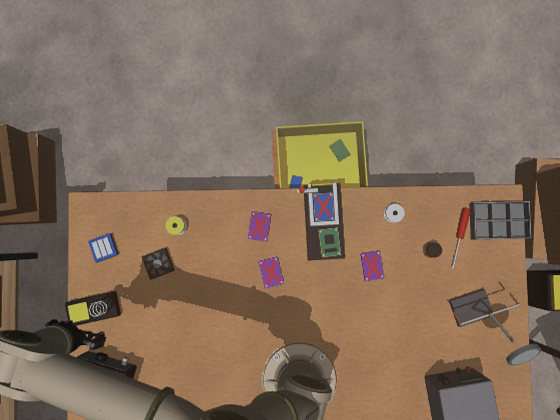

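View pics/side1.png

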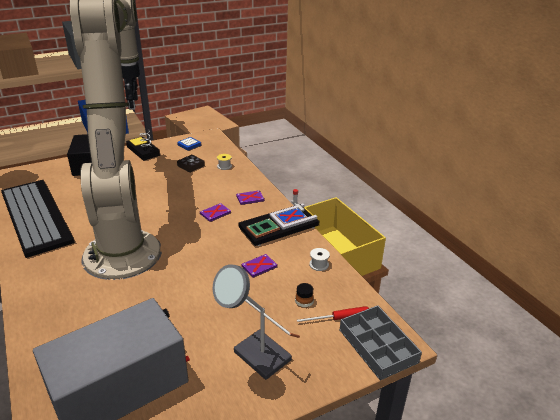

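Run:
```python
import cv2
a=cv2.imread('pics/top1.png')[170:270,260:370];b=cv2.imread('pics/side1.png')[175:255,230:340]
cv2.imwrite('pics/t1z.png',cv2.resize(a,None,fx=6,fy=6,interpolation=2)[:600]);cv2.imwrite('pics/s1z.png',cv2.resize(b,None,fx=7,fy=7,interpolation=2))
```

```text
(no output)
```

View pics/t1z.png

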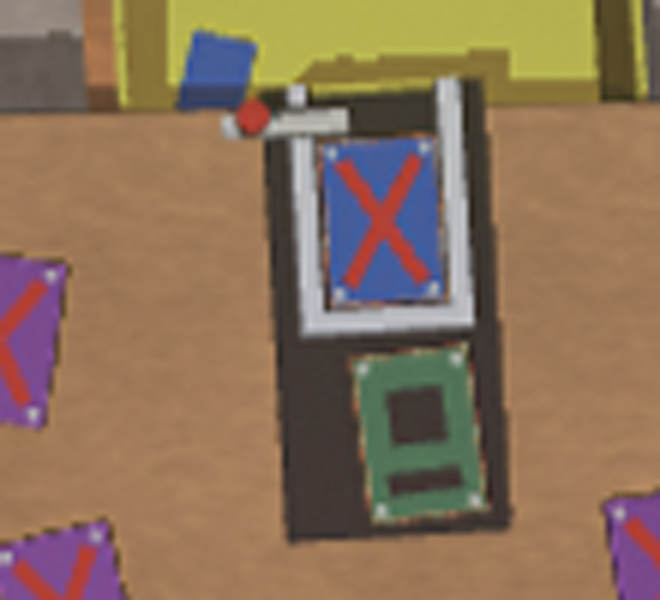

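View pics/s1z.png

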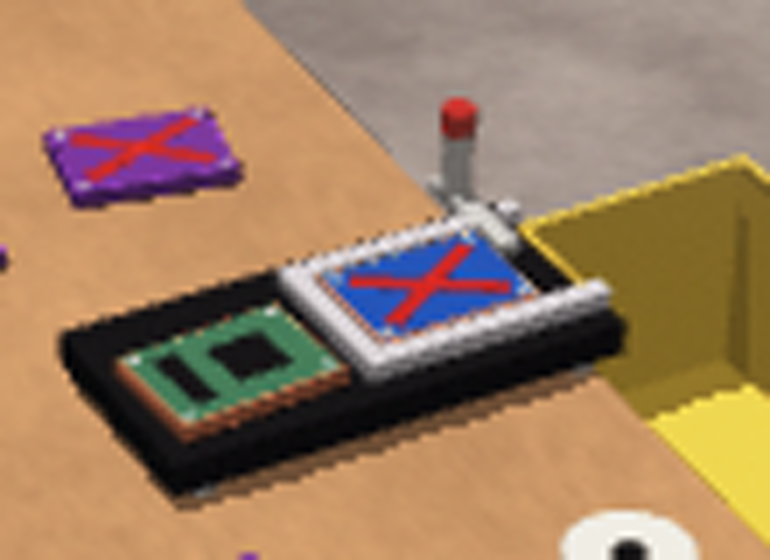

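```bash
cat >> h.py <<'E'
def tri(ds,uvs):
    A=[];b=[]
    for d,(u,v) in zip(ds,uvs):
        E=d['extrinsics'];R=E[:3,:3];t=E[:3,3];c=-R.T@t
        r=R.T@np.linalg.inv(d['K'])@np.array([u,v,1.]);r/=np.linalg.norm(r);P=np.eye(3)-np.outer(r,r)
        A.append(P);b.append(P@c)
    A=np.array(A);b=np.array(b);x=np.linalg.solve(A.sum(0),b.sum(0))
    return x,[np.linalg.norm(Ai@x-bi) for Ai,bi in zip(A,b)]
def load(f): return dict(np.load('pics/'+f+'.npz'))
def comps(m,amin=4):
    n,l,s,c=cv2.connectedComponentsWithStats(m.astype(np.uint8));return [(i,s[i],c[i]) for i in range(1,n) if s[i,4]>=amin],l
E
python3 - <<'E'
from h import *
ds={n:load(n+'1') for n in('top','side')}
box={'top':(285,365,178,262),'side':(235,325,180,248)}
for n,d in ds.items():
    p=d['pixels'].astype(int);R,G,B=p[...,0],p[...,1],p[...,2]
    m=np.zeros(R.shape,bool);x0,x1,y0,y1=box[n];m[y0:y1,x0:x1]=1
    red=(R>130)&(G<90)&(B<90)&m
    for i,s,c in comps(red)[0]: print(n,'red',s.tolist(),c.round(2), world(d,*c).round(1))
    blue=((B>120)&(B>R+50)&(G<120))&m
    mod=blue|red
    mod=cv2.morphologyEx(mod.astype(np.uint8),cv2.MORPH_CLOSE,np.ones((3,3)))
    for i,s,c in comps(mod,20)[0]:
        l=comps(mod,20)[1]; 
        pts=np.argwhere(l==i)[:,::-1].astype(np.float32)
        r=cv2.minAreaRect(pts); print(n,'mod',s.tolist(),c.round(2),r, world(d,*c).round(1))
    sil=(np.minimum(np.minimum(R,G),B)>165)&m
    for i,s,c in comps(sil,1)[0]: print(n,'white',s.tolist(),c.round(2),world(d,*c).round(1))
d=ds['top']
for nm,uv in dict(table=(290,240),plate=(312,250),green=(337,230),railR=(336.5,205),railB=(322,224)).items(): print(nm,world(d,*uv).round(1),world(ds['side'],*proj(ds['side'],world(d,*uv))).round(1))
E
```

```text
top red [300, 186, 5, 6, 22] [302.   188.86] [606.  -19.7  84.1]
top red [316, 196, 15, 22, 120] [323.29 206.38] [553.7 -89.   33.8]
top mod [291, 178, 11, 6, 62] [296.  180.5] ((296.0, 180.5), (5.0, 10.0), 90.0) [ 666.6   -8.4 -181. ]
top mod [300, 186, 5, 6, 22] [302.   188.86] ((302.0000305175781, 189.00001525878906), (4.242640495300293, 4.242640495300293), 45.0) [606.  -19.7  84.1]
top mod [314, 193, 20, 27, 466] [323.27 206.27] ((323.2854309082031, 206.28099060058594), (26.1419677734375, 18.09316635131836), 86.18592071533203) [554.  -89.   33.8]
top white [309, 183, 30, 42, 290] [324.77 209.41] [543.7 -93.4  35.4]
top white [308, 184, 3, 3, 6] [309.17 185.33] [622.  -44.7  39. ]
top white [305, 189, 13, 3, 25] [311.2  190.28] [606.1 -51.   37. ]
top white [297, 190, 2, 2, 3] [297.67 190.33] [607.7  -7.7  28.3]
top white [315, 195, 1, 1, 1] [315. 195.] [590.6 -62.9  36.9]
top white [330, 194, 1, 1, 1] [330. 194.] [ 592.8 -111.1   38.9]
top white [316, 218, 1, 1, 1] [316. 218.] [516.5 -64.5  37.5]
top white [320, 231, 1, 1, 1] [320. 231.] [474.6 -76.4  36.9]
top white [339, 253, 1
[... 707 characters left out ...]
9]
side white [238, 194, 1, 1, 1] [238. 194.] [462.5 153.9   8.3]
side white [292, 200, 1, 1, 1] [292. 200.] [603.5  -3.8  34.1]
side white [270, 203, 47, 24, 170] [289.75 215.58] [546.3 -93.6  39.4]
side white [301, 203, 3, 2, 4] [302.   203.75] [622.8 -41.9  35.1]
side white [268, 219, 1, 1, 1] [268. 219.] [475.8 -70.9  32.4]
side white [285, 222, 1, 1, 1] [285. 222.] [ 514.1 -120.5   39.8]
side white [249, 226, 1, 1, 1] [249. 226.] [398.1 -88.3  38.7]
table [447.7  19.8  -4.2] [445.7  15.3  -0.8]
plate [414.1 -50.1  24.7] [412.5 -53.8  27.5]
green [ 476.7 -131.1   36.2] [ 478.4 -127.8   33.6]
railR [ 557.2 -131.6   34.9] [ 555.1 -135.2   37.8]
railB [496.7 -83.   41. ] [501.7 -73.3  33.4]
```

Run:
```python
from h import *
d=load('top1');g=d['pixels'].min(2).astype(float)
zt=37
def fit(rows,c0,c1,nm):
    P=[]
    for v in rows:
        s=g[v,c0:c1+1].copy(); w=np.clip(s-120,0,None)
        if w.sum()<40: continue
        P.append(world(d,(w*np.arange(c0,c1+1)).sum()/w.sum(),v,zt)[:2])
    P=np.array(P);k=np.polyfit(P[:,0],P[:,1],1);print(nm,k, 'yaw',np.arctan(k[0]),'res',np.std(P[:,1]-np.polyval(k,P[:,0])),'x range',P[:,0].min(),P[:,0].max());return k
L=fit(range(197,220),307,314,'left')
R=fit(range(190,220),331,340,'right')
for c in range(316,332):
    w=np.clip(g[220:228,c]-120,0,None);v=(w*np.arange(220,228)).sum()/w.sum();print(c,v.round(2),world(d,c,v,zt).round(1)[:2],end=';')
print()
np.set_printoptions(linewidth=200)
print(g[178:200,305:345].astype(int))
```

```text
left [ 4.02337469e-02 -7.04267025e+01] yaw 0.040212058488789434 res 0.43707656410045076 x range 513.5429764289389 584.4674660101714
right [ 2.69887112e-02 -1.42954724e+02] yaw 0.026982161314908625 res 0.7371418282313484 x range 512.0502821423016 605.6020294224116
316 223.0 [500.4 -64.1];317 223.11 [500.  -67.3];318 223.12 [499.9 -70.6];319 223.07 [500.  -73.8];320 222.92 [500.5 -77. ];321 222.93 [500.4 -80.2];322 222.95 [500.2 -83.4];323 222.87 [500.4 -86.6];324 222.48 [501.6 -89.8];325 222.5 [501.5 -93.1];326 222.48 [501.5 -96.3];327 222.46 [501.5 -99.5];328 222.32 [ 501.9 -102.7];329 222.29 [ 501.9 -105.9];330 222.28 [ 501.9 -109.1];331 222.3 [ 501.8 -112.3];
[[ 79  81  80  79  79  80  79  80  80  80  80  82  81  81  81  80  80  80  80  82  81  80  81  81  82  81  80  80  81  81  81  82  79  61  61  62  62  62  61  65]
 [ 80  80  81  80  79  79  80  81  82  81  80  62  62  65  82  82  82  80  62  61  63  61  62  62  62  62  62  63  62  63  63  62  63  54  54  56  54  56  55  57]
 [ 80  80  80  80  80  81  79  61  62  62  61  54  53  56  63  63  63  61  54  56  55  54  56  55  55  5
[... 2456 characters left out ...]
25 187 186 181  91  43  47  48  63  92  89  88]
 [ 48  49  50 103 191 186 179  96  81  88 119  72  79  83  64  67  70  69  69  70  69  66  84  61  69  86  72 109 103 190 187 180  99  42  46  49  60  92  88  89]
 [ 51  47  45  90 192 187 178  96  82  65  88  71  60  69  75  65  68  69  68  69  65  79  72  45  61  82  73 101  90 189 186 180 100  43  48  47  59  91  90  90]
 [ 50  49  44  86 191 186 181 129  75  62  83  70  46  55  76  61  66  69  70  68  66  83  52  50  70  66  70  95  91 190 185 181  99  42  50  48  59  92  91  89]
 [ 50  49  44  85 192 186 183 139  72  64  66  87  58  50  67  83  63  68  68  66  78  64  49  63  82  63  70  85  80 191 186 180  98  43  47  49  60  91  89  89]]
```

```bash
cat >> h.py <<'E'
from scipy.spatial.transform import Rotation as Ro
def st():
    s=env.state();R=Ro.from_rotvec(s['ee_rot']).as_matrix()
    print('t',round(s['t'],2),'p',s['position'].round(1),'F',s['contact_force'].round(1),'M',s['moment'].round(2),'w',round(s['grip_width'],1),'j',s['joints'].round(2));return s,R
YAW=0.036;O=np.array([629,-85.5,9.])
def J(x,y,z): c,s=np.cos(YAW),np.sin(YAW);return O+[c*x-s*y,s*x+c*y,z]
def goto(pw,Rw):
    s,R=st();d=R.T@(np.asarray(pw)-s['position']);r=Ro.from_matrix(R.T@Rw).as_rotvec();print('shift',d.round(1),'turn',r.round(3),np.degrees(np.linalg.norm(r)).round(1))
def Rt(jawdir_yaw):
    z=np.array([np.cos(jawdir_yaw),np.sin(jawdir_yaw),0]);y=np.array([0,0,-1.]);return np.column_stack([np.cross(y,z),y,z])
E
python3 - <<'E'
from h import *
s,R=st();print(R.round(3))
t=J(-20,40,140)
for a in (0,np.pi/2,-np.pi/2,np.pi): print(a);goto(t,Rt(YAW+a))
print(J(-20,65,76),J(-75,0,28))
E
```

```text
t 0.1 p [214.6 586.5 206.1] F [-0.   0.4  0.5] M [-0.02 -0.03  0.01] w 85.5 j [-1.28  0.38  0.02  1.37 -0.01  1.39 -0.05]
[[ 0.939 -0.001  0.344]
 [-0.344 -0.002  0.939]
 [ 0.    -1.    -0.002]]
0
t 0.1 p [214.6 586.5 206.1] F [-0.   0.4  0.5] M [-0.02 -0.03  0.01] w 85.5 j [-1.28  0.38  0.02  1.37 -0.01  1.39 -0.05]
shift [ 586.5   57.9 -459.1] turn [2.000e-03 1.184e+00 1.000e-03] 67.8
1.5707963267948966
t 0.1 p [214.6 586.5 206.1] F [-0.   0.4  0.5] M [-0.02 -0.03  0.01] w 85.5 j [-1.28  0.38  0.02  1.37 -0.01  1.39 -0.05]
shift [ 586.5   57.9 -459.1] turn [ 0.002 -0.387 -0.   ] 22.2
-1.5707963267948966
t 0.1 p [214.6 586.5 206.1] F [-0.   0.4  0.5] M [-0.02 -0.03  0.01] w 85.5 j [-1.28  0.38  0.02  1.37 -0.01  1.39 -0.05]
shift [ 586.5   57.9 -459.1] turn [0.000e+00 2.755e+00 2.000e-03] 157.8
3.141592653589793
t 0.1 p [214.6 586.5 206.1] F [-0.   0.4  0.5] M [-0.02 -0.03  0.01] w 85.5 j [-1.28  0.38  0.02  1.37 -0.01  1.39 -0.05]
shift [ 586.5   57.9 -459.1] turn [ 1.000e-03 -1.958e+00 -2.000e-03] 112.2
[606.67346401 -21.26195994  85.        ] [554.04859475 -88.19941684  37.        ]
```

Request:
servo_tool(increments="20 2 -16 0 -0.02 0;55 5 -44 0 -0.04 0;95 9 -76 0 -0.06 0;135 13 -108 0 -0.09 0;175 17 -139 0 -0.12 0;215 21 -171 0 -0.15 0;255 25 -203 0 -0.18 0;295 29 -235 0 -0.2 0;335 33 -267 0 -0.23 0;375 37 -299 0 -0.26 0;415 41 -331 0 -0.29 0;455 45 -362 0 -0.31 0;495 49 -394 0 -0.34 0;530 53 -422 0 -0.36 0;560 56 -446 0 -0.38 0;580 58 -462 0 -0.387 0;590 58 -470 0 -0.387 0;590 58 -470 0 -0.387 0;590 58 -470 0 -0.387 0", grip=0)

```text
t: 2.0
position: [606.8, -55.9, 148.7]
ee_rot: [-1.571, -0.028, 0.031]
contact_force: [0.1, 0.3, 0.3]
grip_width: 0.2
```

Run:
```python
from h import *
s,R=st();goto(J(-20,28,38),Rt(YAW+np.pi/2))
for n in('top','side'):
    d=cap(n,n+'2.png')
a=cv2.imread('pics/top2.png')[160:260,250:370];b=cv2.imread('pics/side2.png')[130:240,230:340]
cv2.imwrite('pics/z2.png',np.hstack([cv2.resize(a,(400,333),interpolation=2),cv2.resize(b,(333,333),interpolation=2)]))
```

```text
t 2.0 p [606.8 -55.9 148.7] F [0.1 0.3 0.3] M [ 0.01  0.01 -0.  ] w 0.2 j [-0.3   0.4   0.46  1.52 -0.18  1.26  1.79]
t 2.0 p [606.8 -55.9 148.7] F [0.1 0.3 0.3] M [ 0.01  0.01 -0.  ] w 0.2 j [-0.3   0.4   0.46  1.52 -0.18  1.26  1.79]
shift [  1.3 101.7  -2.3] turn [ 0.001  0.002 -0.001] 0.1
```

View pics/z2.png

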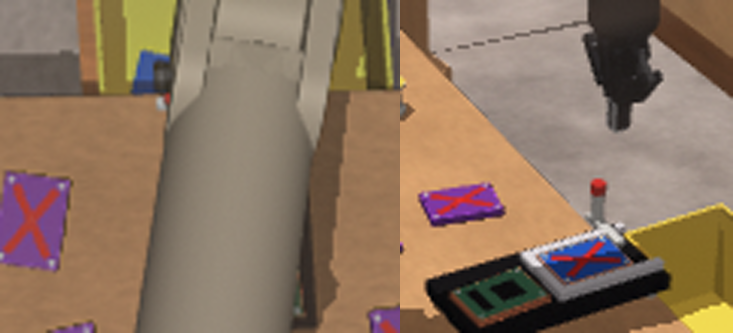

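Request:
servo_tool(increments="0 20 -2 0 0 0;1 50 -2 0 0 0;1 75 -2 0 0 0;1 88 -2 0 0 0;1 91 -2 0 0 0;1 91 -2 0 0 0")

```text
t: 2.7
position: [608.0, -56.6, 58.6]
ee_rot: [-1.571, -0.031, 0.032]
contact_force: [1.2, 0.1, 0.3]
grip_width: -0.1
```

Run:
```python
from h import *
s,R=st()
d=cap('side','side3.png')
print(proj(d,s['position']))
b=d['pixels'][150:230,260:340,::-1]
cv2.imwrite('pics/z3.png',cv2.resize(b,(560,560),interpolation=2))
```

```text
t 2.7 p [608.  -56.6  58.6] F [1.2 0.1 0.3] M [-0.02 -0.03 -0.01] w -0.1 j [-0.28  0.49  0.43  1.62 -0.22  1.09  1.82]
[300.64065838 201.16321653]
```

View pics/z3.png

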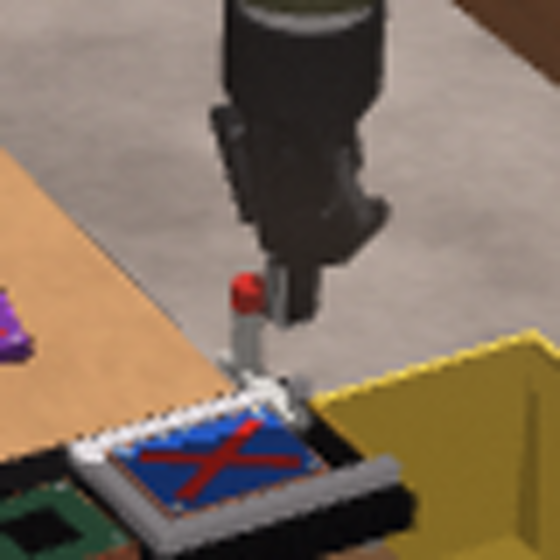

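Request:
servo_tool(increments="0 -3 3 0 0 0;0 -3 6 0 0 0;0 -3 9 0 0 0;0 -3 12 0 0 0;0 -3 15 0 0 0;0 -3 18 0 0 0;0 -3 21 0 0 0;0 -3 24 0 0 0")

```text
t: 3.55
position: [607.5, -32.6, 62.2]
ee_rot: [-1.571, -0.032, 0.031]
contact_force: [0.5, -0.6, 0.0]
grip_width: 0.2
```

Run:
```python
from h import *
s,R=st()
for n,b in(('side',(260,340,150,230)),('top',(280,340,160,220))):
    d=cap(n,n+'4.png')
    p=d['pixels'].astype(int);r=(p[...,0]>120)&(p[...,1]<90)&(p[...,2]<90)
    for i,ss,c in comps(r)[0]:
        if b[0]<c[0]<b[1] and b[2]<c[1]<b[3] : print(n,ss.tolist(),c.round(2),world(d,*c,82).round(1))
    if n=='side':cv2.imwrite('pics/z4.png',cv2.resize(d['pixels'][150:230,260:340,::-1],(560,560),interpolation=2))
```

```text
t 3.55 p [607.5 -32.6  62.2] F [ 0.5 -0.6  0. ] M [ 0.05  0.01 -0.05] w 0.2 j [-0.32  0.48  0.43  1.62 -0.22  1.09  1.78]
```

View pics/z4.png

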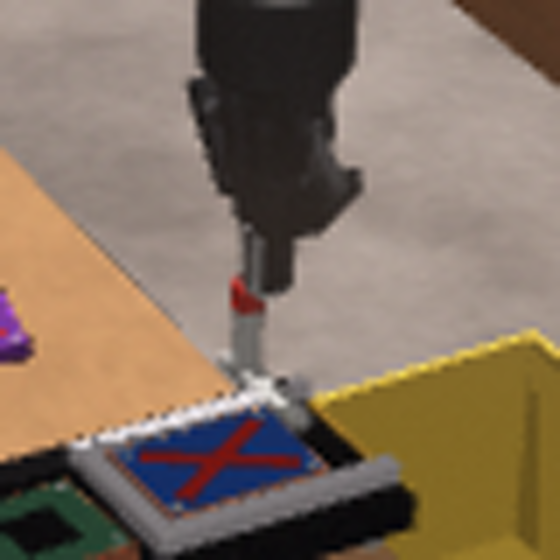

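Request:
servo_tool(increments="0 0 2 0 0 0;0 0 4 0 0 0;0 0 6 0 0 0;0 0 8 0 0 0")

```text
t: 4.05
position: [607.3, -24.0, 62.2]
ee_rot: [-1.571, -0.032, 0.031]
contact_force: [0.0, -0.3, 0.2]
grip_width: -0.2
```

Run:
```python
from h import *
s,R=st()
d=cap('side','side5.png');cv2.imwrite('pics/z5.png',cv2.resize(d['pixels'][150:230,260:340,::-1],(560,560),interpolation=2))
```

```text
t 4.05 p [607.3 -24.   62.2] F [ 0.  -0.3  0.2] M [-0.02 -0.02 -0.05] w -0.2 j [-0.33  0.48  0.43  1.62 -0.22  1.09  1.76]
```

View pics/z5.png

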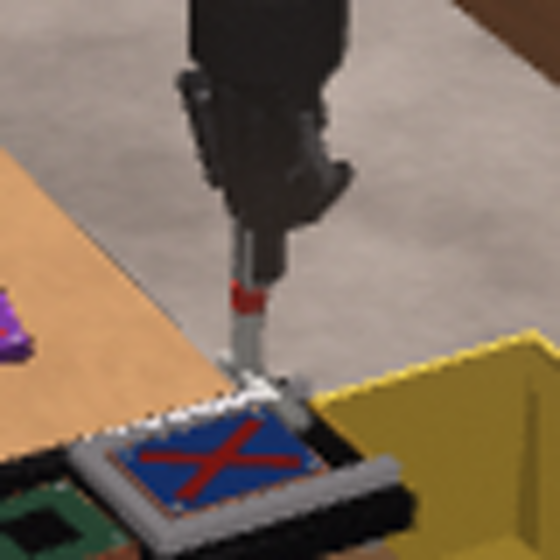

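Run:
```python
from h import *
s,R=st()
T=load('top1');S=load('side1')
print(tri([T,S],[(302,188.86),(295.17,190.08)]))
d=load('side5')
u=proj(d,s['position']);print('tcp px',u,'zoom',(u-[260,150])*7)
for z in (71,85): 
  for y in (-21.3,): u=proj(d,[606.7,y,z]);print(z,(u-[260,150])*7)
p=d['pixels'].astype(int)[185:202,288:304]; np.set_printoptions(linewidth=200)
print(d['z_map'][178:206,288:304].astype(int))
print(S['z_map'][178:206,288:304].astype(int))
for q in ((316.5,199),(323.27,206.27)):pass
print(tri([T,S],[(323.27,206.27),(290.63,215.0)]))
```

```text
t 4.1 p [607.3 -23.5  62.2] F [0.2 1.  0.8] M [ 0.03 -0.03  0.01] w -0.0 j [-0.33  0.48  0.43  1.62 -0.22  1.09  1.76]
(array([605.90865819, -19.64198103,  83.54344382]), [np.float64(0.19980656811999864), np.float64(0.19980656811969189)])
tcp px [295.89474915 195.73117982] zoom [251.26324404 320.11825876]
71 [248.69733028 303.20857831]
85 [249.69622587 279.23735405]
[[3533 3509 3511 3535 1758 1752 1747 1738 1740 1737 1745 1715 1705 1702 1692 1679]
 [3498 3478 3515 3486 1759 1760 1756 1741 1738 1737 1718 1719 1712 1702 1705 1699]
 [3503 3505 3481 3475 3481 1755 1745 1737 1737 1728 1721 1715 1719 1702 1712 1722]
 [3504 3453 3477 3473 3454 1763 1766 1747 1744 1727 1729 1725 1712 1721 1725 1733]
 [3467 3450 3472 3441 3448 1761 1758 1744 1746 1744 1733 1721 1719 1732 3456 3487]
 [3441 3441 3449 3445 3454 1769 1759 1755 1755 1745 1732 1751 1753 3417 3440 3459]
 [3437 3451 3479 3449 3422 1767 1758 1755 1750 1754 1759 1767 1762    0 3450 3453]
 [3457 3439 3423 3423 3439 1767 1767 1753 1761 1746 1755 1760 1754 3443 3439 3430]
 [3424 3413 3398 3437 3428 1768 1771 1753 1755 1757 1756 1762 1765 
[... 3335 characters left out ...]
]
 [3263 3284 3285 3295 3283 1805 1807 1799 1805 3288 3275 3288 3290 3297 3297 3294]
 [1890 3288 3248 3261 1824 1801 1798 1801 1801 3265 3295 3285 3268 3282 3288 3311]
 [1870 1889 3261 3268 1822 1812 1801 1808 1809 3256 3285 3258 3273 3280 3283 3273]
 [1876 1870 1882 3259 1823 1810 1812 1809 1810 3256 3248 3275 3256 3241 3257 3274]
 [1870 1873 1868 1865 3264 1809 1811 1808 1820 1810 3277 3242 3266 3259 3233 3261]
 [1861 1865 1866 1862 1866 3217 1813 1803 1803 1801 1803 1813 1818 1797 1803 1802]
 [1859 1863 1855 1865 1860 1850 3240 1809 1802 1799 1798 1793 1795 1800 1793 1803]]
(array([553.22530674, -88.44993193,  36.64764801]), [np.float64(0.6442540184054479), np.float64(0.644254018405734)])
```

Run:
```python
from h import *
np.set_printoptions(linewidth=200)
for f,P in (('side3',(608,-56.6,58.6)),('side4',(607.5,-32.6,62.2)),('side5',(607.3,-24,62.2))):
    d=load(f);z=d['z_map']
    u0,v0=proj(d,P); v0=int(v0);u0=int(u0)
    print(f,u0,v0); sub=z[v0-14:v0+3,u0-6:u0+9]; print(sub.astype(int))
    m=[(u,v) for v in range(v0-12,v0+3) for u in range(u0-6,u0+9) if 1650<z[v,u]<1782]
    vm=max(v for u,v in m); w=[world(d,u,v) for u,v in m if v==vm]; print(vm,np.array(w).round(0).tolist())
d=load('top2');st()
```

```text
side3 300 201
[[3390 3386 3391 3403 1743 1743 1730 1724 1705 1699 1699 1690 1713 1711 1716]
 [3395 3397 3384 3392 1738 1738 1731 1726 1727 1711 1704 1736 3422 3397 3404]
 [1786 1792 1794 3397 1741 1732 1735 1732 1716 1734 1732 1735 3400 3392 3383]
 [1782 1787 1794 1780 1745 1736 1741 1729 1720 1732 1737 1739 3358 3394 3373]
 [1777 1781 1784 1776 1744 1735 1741 1743 1731 1739 1743 1741 3370 3361 3372]
 [1788 1782 1781 1794 1743 1736 1743 1740 1742 1740 1739 1745 3341 3357 3339]
 [1788 1782 1790 1785 1747 1744 1734 1733 1737 1741 1746 3338 3345 3344 3352]
 [1781 1786 1781 1795 1756 1745 1741 1748 1737 1744 1748 3334 3337 3335 3356]
 [1797 1791 1790 3313 1752 1747 1754 1740 1738 1744 1756 3330 3349 3307 3335]
 [1796 1787 1792 3319 3322 3346 1748 1749 1750 3310 3299 3305 3327 3313 3306]
 [1791 1797 1796    0 3342 3317 3310 3320 3308 3310 3321 3305 3313 3305 3314]
 [1802 1795 1802 3310 3293 3298 3318 3290 3299 3313 3293 3303 3298 3323 3313]
 [1800 1796 1806 3295 3307 3285 3286 3290 3294 3287 3285 3296 3299 3289 3298]
 [1794 1796 1802 3284 3265 3286 3298 3298 3291 3286 3270 3294 3294 3288 
[... 2532 characters left out ...]
5 3417]
 [3333 3373 3384 3363 1778 1785 1765 1775 1776 3363 3395 3372 3376 3372 3353]
 [3372 3357 3358 3372 1783 1780 1789 1786 1786 3351 3361 3382 3398 3359 3370]
 [3333 3327 3347 3346 1794 1779 1787 1788 1791 3356 3332 3355 3349 3374 3358]
 [3321 3321 3334 3340 3325 1786 1792 1786 1790 3336 3325 3343 3378 3323 3355]
 [3323 3322 3311 3311 1801 1801 1786 1797 3347 3335 3336 3331 3328 3329 3335]
 [3310 3324 3300 3307 1798 1788 1792 1798 3310 3295 3323 3339 3322 3318 3304]
 [3293 3317 3280 3283 1807 1796 1792 1794 3297 3303 3295 3322 3299 3337 3304]]
193 [[597.0, -28.0, 78.0]]
t 4.1 p [607.3 -23.5  62.2] F [0.2 1.  0.8] M [ 0.03 -0.03  0.01] w -0.0 j [-0.33  0.48  0.43  1.62 -0.22  1.09  1.76]
```

Request:
servo_tool(increments="0 -5 0 0 0 0;0 -10 -15 0 0 0;0 -10 -32 0 0 0;0 -4 -32 0 0 0;0 5 -32 0 0 0;0 14 -32 0 0 0;0 20 -32 0 0 0;0 20 -32 0 0 0;0 20 -32 0 0 0")

```text
t: 5.0
position: [608.5, -55.1, 41.8]
ee_rot: [-1.57, -0.033, 0.032]
contact_force: [0.3, -1.1, 0.6]
grip_width: -0.4
```

Run:
```python
from h import *
s,R=st()
d=cap('side','side6.png');cv2.imwrite('pics/z6.png',cv2.resize(d['pixels'][130:230,250:350,::-1],(600,600),interpolation=2));print((proj(d,s['position'])-[250,130])*6)
d=cap('top','top6.png');cv2.imwrite('pics/z6t.png',cv2.resize(d['pixels'][150:250,260:360,::-1],(600,600),interpolation=2));print((proj(d,s['position'])-[260,150])*6)
```

```text
t 5.0 p [608.5 -55.1  41.8] F [ 0.3 -1.1  0.6] M [-0.05  0.    0.01] w -0.4 j [-0.28  0.51  0.43  1.63 -0.23  1.06  1.83]
[302.05804983 449.84143865]
[315.11871813 236.13165401]
```

View pics/z6.png

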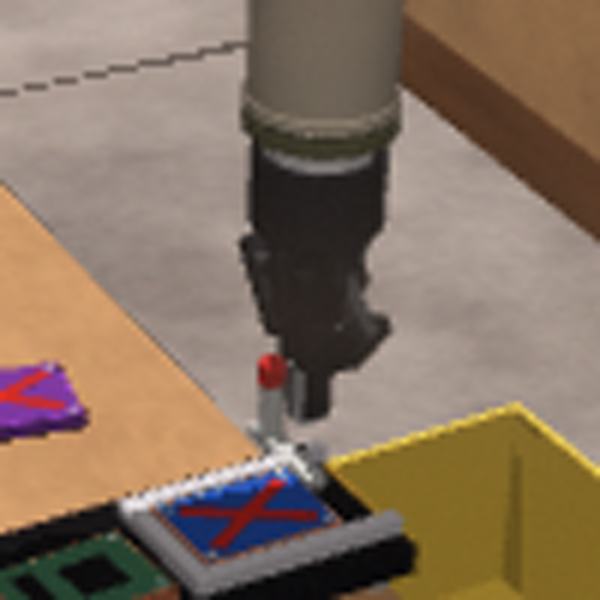

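View pics/z6t.png

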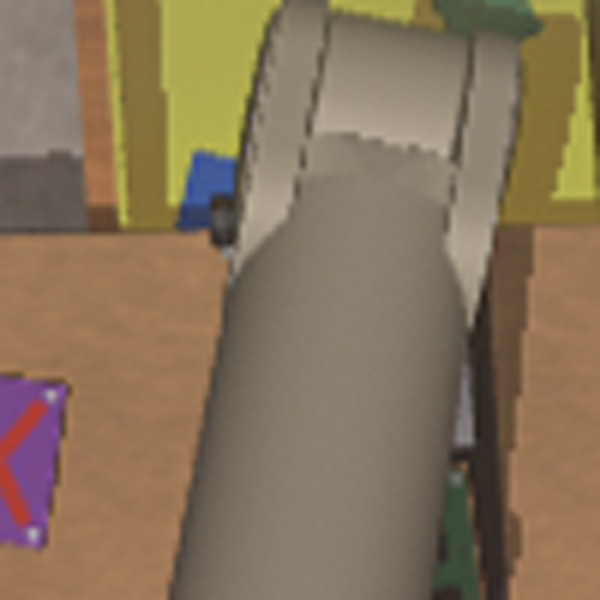

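Request:
servo_tool(increments="0 0 4 0 0 0;0 0 8 0 0 0;0 0 12 0 0 0;0 0 15 0 0 0;0 0 18 0 0 0;0 0 21 0 0 0")

```text
t: 5.7
position: [608.1, -34.9, 42.5]
ee_rot: [-1.571, -0.033, 0.031]
contact_force: [0.6, -2.8, 0.6]
grip_width: -0.3
```

```bash
cat >> h.py <<'E'
def shot(n,f,x0,y0,w,h,k):
    d=cap(n,f+'.png');cv2.imwrite('pics/'+f+'z.png',cv2.resize(d['pixels'][y0:y0+h,x0:x0+w,::-1],None,fx=k,fy=k,interpolation=2));return d
E
python3 - <<'E'
from h import *
s,R=st();shot('side','s7',250,130,100,100,6)
E
```

```text
t 5.7 p [608.1 -34.9  42.5] F [ 0.6 -2.8  0.6] M [-0.59 -0.16 -0.01] w -0.3 j [-0.31  0.5   0.42  1.64 -0.23  1.05  1.79]
```

View pics/s7z.png

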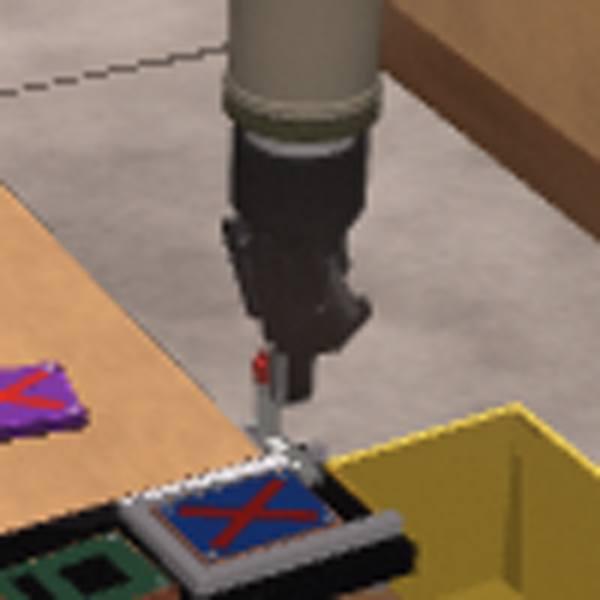

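Request:
servo_tool(increments="0 0 3 0 0 0;0 0 6 0 0 0;0 0 9 0 0 0;0 0 12 0 0 0;0 0 14 0 0 0;0 0 14 0 0 0")

```text
t: 6.35
position: [607.6, -19.4, 42.5]
ee_rot: [-1.57, -0.034, 0.032]
contact_force: [0.4, -0.3, -0.1]
grip_width: -0.6
```

Run:
```python
from h import *
s,R=st()
def kn(n,b):
    d=cap(n,n+'8.png');p=d['pixels'].astype(int);r=(p[...,0]>110)&(p[...,1]<90)&(p[...,2]<90)
    for i,ss,c in comps(r,3)[0]:
        if b[0]<c[0]<b[1] and b[2]<c[1]<b[3] : print(n,ss.tolist(),c.round(2),world(d,*c,83.5).round(1))
kn('side',(270,300,170,200));kn('top',(280,305,175,200))
```

```text
t 6.35 p [607.6 -19.4  42.5] F [ 0.4 -0.3 -0.1] M [-0.19 -0.08 -0.06] w -0.6 j [-0.34  0.5   0.42  1.64 -0.23  1.05  1.76]
side [290, 186, 3, 3, 6] [290.83 187.33] [600.8   3.2  83.5]
```

Request:
servo_tool(increments="0 0 2 0 0 0;0 0 4 0 0 0;0 0 5 0 0 0;0 0 6 0 0 0;0 0 6 0 0 0")

```text
t: 6.95
position: [607.3, -13.3, 42.5]
ee_rot: [-1.57, -0.034, 0.032]
contact_force: [0.1, -1.2, 1.0]
grip_width: -0.1
```

Request:
servo_tool(increments="0 0 1 0 0 0;0 0 1 0 0 0;0 0 2 0 0 0;0 0 2 0 0 0")

```text
t: 7.35
position: [607.2, -11.1, 42.5]
ee_rot: [-1.57, -0.034, 0.032]
contact_force: [0.5, -1.8, -1.2]
grip_width: -0.3
```

Request:
servo_tool(increments="0 0 0.5 0 0 0;0 0 1 0 0 0;0 0 1 0 0 0")

```text
t: 7.65
position: [607.1, -10.3, 42.5]
ee_rot: [-1.57, -0.034, 0.032]
contact_force: [0.5, -3.1, -0.1]
grip_width: 0.1
```

Request:
servo_tool(increments="0 0 0.5 0 0 0;0 0 1 0 0 0;0 0 1 0 0 0")

```text
t: 7.95
position: [607.1, -10.2, 42.5]
ee_rot: [-1.571, -0.033, 0.031]
contact_force: [0.3, -6.2, -0.1]
grip_width: -0.1
```

Request:
servo_tool(increments="0 0 0.5 0 0 0;0 0 1 0 0 0;0 0 1 0 0 0")

```text
t: 8.25
position: [607.1, -10.2, 42.5]
ee_rot: [-1.572, -0.033, 0.03]
contact_force: [1.5, -4.9, 0.4]
grip_width: -0.1
```

Request:
servo_tool(increments="0 0 0.8 0 0 0;0 0 1.6 0 0 0;0 0 1.6 0 0 0")

```text
t: 8.55
position: [607.1, -10.2, 42.6]
ee_rot: [-1.574, -0.032, 0.029]
contact_force: [1.6, -8.1, -0.4]
grip_width: 0.1
```

Request:
servo_tool(increments="0 0 -6 0 0 0;0 0 -20 0 0 0;0 -10 -35 0 0 0;0 -50 -50 0 0 0;-2 -80 -70 0 0 0;-20 -80 -70 0 0 0;-50 -80 -70 0 0 0;-54 -80 -70 0 0 0")

```text
t: 9.35
position: [553.2, -84.1, 123.5]
ee_rot: [-1.573, -0.029, 0.027]
contact_force: [-0.4, 0.1, -0.1]
grip_width: -0.1
```

Run:
```python
from h import *
s,R=st();d=shot('side','s9',250,130,100,100,6);t=load('top1')
p=d['pixels'].astype(int);r=(p[...,0]>110)&(p[...,1]<90)&(p[...,2]<90)
for i,ss,c in comps(r,3)[0]:
    if 270<c[0]<305 and 170<c[1]<200 : print(ss.tolist(),c.round(2),world(d,*c,83.5).round(1))
d2=cap('top','t9.png');p=d2['pixels'].astype(int);r=(p[...,0]>110)&(p[...,1]<90)&(p[...,2]<90)
for i,ss,c in comps(r,3)[0]:
    if 275<c[0]<320 and 170<c[1]<230 : print('top',ss.tolist(),c.round(2),world(d2,*c,83.5).round(1))
goto(J(-75,0,90),Rt(YAW+np.pi/2))
```

```text
t 9.35 p [553.2 -84.1 123.5] F [-0.4  0.1 -0.1] M [ 0.01 -0.02 -0.04] w -0.1 j [-0.29  0.32  0.47  1.69 -0.15  1.17  1.83]
[290, 188, 2, 2, 3] [290.67 188.33] [597.1  -2.5  83.5]
top [275, 184, 4, 1, 4] [276.5 184. ] [622.8  59.6  83.5]
top [289, 187, 7, 6, 25] [292.04 189.32] [605.2  11.4  83.5]
t 9.45 p [555.5 -82.9 123.7] F [ 0.4 -0.   0.6] M [-0.04 -0.04  0.03] w 0.1 j [-0.29  0.32  0.47  1.69 -0.15  1.17  1.83]
shift [-1.7 24.7 -5.2] turn [0.003 0.002 0.003] 0.2
```

View pics/s9z.png

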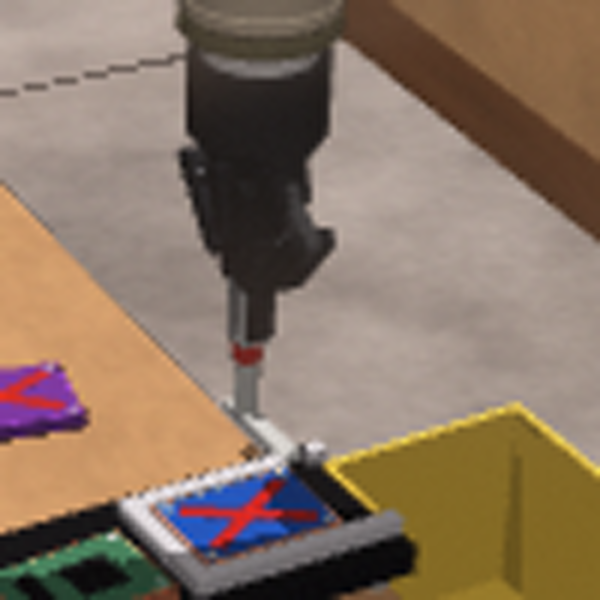

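Run:
```python
from h import *
s,R=st();d=load('s9')
print('tcp zoom',(proj(d,[553.2,-84.1,123.5])-[250,130])*6)
P=np.array([554.5,-83.5,123.5])
for dz in (0,10,15,20,25,30):
    pts=[(proj(d,P+[0,0,dz]+Rt(YAW+np.pi/2)@[sx*11,0,sz*10])-[250,130])*6 for sx in(-1,1) for sz in(-1,1)]
    print(dz,np.array(pts).round(0).tolist())
goto(J(-80,0,50),Rt(YAW+np.pi/2))
```

```text
t 9.45 p [555.5 -82.9 123.7] F [ 0.4 -0.   0.6] M [-0.04 -0.04  0.03] w 0.1 j [-0.29  0.32  0.47  1.69 -0.15  1.17  1.83]
tcp zoom [245.92843349 375.46712326]
0 [[239.0, 388.0], [221.0, 371.0], [274.0, 378.0], [256.0, 361.0]]
10 [[240.0, 372.0], [222.0, 355.0], [275.0, 363.0], [256.0, 346.0]]
15 [[240.0, 364.0], [222.0, 348.0], [275.0, 355.0], [256.0, 338.0]]
20 [[240.0, 357.0], [222.0, 340.0], [275.0, 347.0], [257.0, 330.0]]
25 [[241.0, 349.0], [222.0, 332.0], [276.0, 339.0], [257.0, 322.0]]
30 [[241.0, 341.0], [223.0, 324.0], [276.0, 331.0], [257.0, 315.0]]
t 9.45 p [555.5 -82.9 123.7] F [ 0.4 -0.   0.6] M [-0.04 -0.04  0.03] w 0.1 j [-0.29  0.32  0.47  1.69 -0.15  1.17  1.83]
shift [-6.8 64.7 -5.1] turn [0.003 0.002 0.003] 0.2
```

Request:
servo_tool(increments="-3 20 -2 0 0 0;-7 50 -5 0 0 0;-7 75 -5 0.003 0.002 0.003;-7 83 -5 0.003 0.002 0.003;-7 83 -5 0.003 0.002 0.003")

```text
t: 9.95
position: [548.8, -88.3, 39.8]
ee_rot: [-1.57, -0.027, 0.03]
contact_force: [-0.3, -0.4, -0.2]
grip_width: 0.2
```

Run:
```python
from h import *
s,R=st();d=shot('side','s10',250,130,100,100,6);goto(J(-80,0,20),Rt(YAW+np.pi/2))
```

```text
t 9.95 p [548.8 -88.3  39.8] F [-0.3 -0.4 -0.2] M [ 0.01 -0.02 -0.03] w 0.2 j [-0.26  0.4   0.45  1.78 -0.21  1.    1.88]
t 10.0 p [549.7 -88.4  41. ] F [1.1 0.2 1.1] M [-0.01 -0.02 -0.02] w -0.2 j [-0.26  0.4   0.45  1.78 -0.21  1.    1.88]
shift [-0.6 12.   0.1] turn [-0. -0.  0.] 0.0
```

View pics/s10z.png

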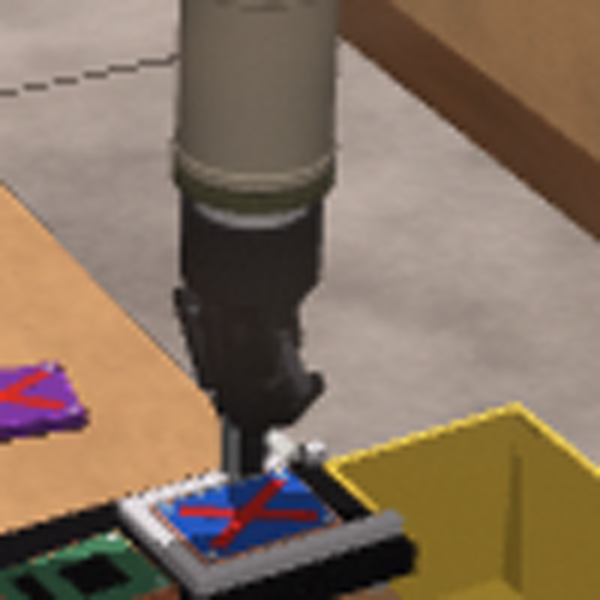

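Request:
servo_tool(increments="0 6 0 0 0 0;0 12 0 0 0 0;0 17 0 0 0 0;0 20 0 0 0 0;0 20 0 0 0 0")

```text
t: 10.5
position: [549.2, -88.3, 20.5]
ee_rot: [-1.57, -0.028, 0.029]
contact_force: [0.7, -0.2, 0.1]
grip_width: -0.1
```

Request:
servo_tool(increments="0 1 0 0 0 0;0 2 0 0 0 0;0 2 0 0 0 0")

```text
t: 10.8
position: [549.3, -88.3, 18.5]
ee_rot: [-1.57, -0.028, 0.029]
contact_force: [0.2, 0.4, 0.4]
grip_width: 0.4
```

Run:
```python
from h import *
s,R=st();d=shot('side','s11',250,150,100,100,6)
```

```text
t 10.8 p [549.3 -88.3  18.5] F [0.2 0.4 0.4] M [-0.01 -0.01  0.01] w 0.4 j [-0.25  0.43  0.44  1.8  -0.22  0.96  1.89]
```

View pics/s11z.png

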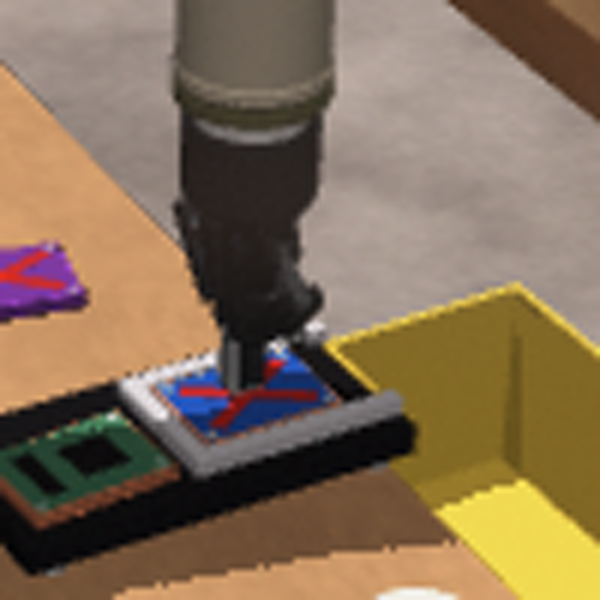

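Request:
servo_tool(increments="0 1 0 0 0 0;0 2 0 0 0 0;0 2 0 0 0 0")

```text
t: 11.15
position: [549.2, -88.3, 16.4]
ee_rot: [-1.57, -0.028, 0.029]
contact_force: [-0.2, 0.3, 0.6]
grip_width: 0.2
```

Request:
servo_tool(increments="0 0.5 0 0 0 0;0 1 0 0 0 0;0 1 0 0 0 0")

```text
t: 11.45
position: [549.2, -88.3, 15.4]
ee_rot: [-1.57, -0.027, 0.029]
contact_force: [0.0, -0.5, -0.3]
grip_width: -0.4
```

Request:
servo_tool(increments="0 0.5 0 0 0 0;0 1 0 0 0 0;0 1 0 0 0 0")

```text
t: 11.75
position: [549.1, -88.3, 14.3]
ee_rot: [-1.57, -0.027, 0.029]
contact_force: [-0.1, 0.4, 1.1]
grip_width: 0.1
```

Request:
servo_tool(increments="0 0.5 0 0 0 0;0 1 0 0 0 0;0 1 0 0 0 0")

```text
t: 12.05
position: [549.0, -88.3, 13.2]
ee_rot: [-1.57, -0.027, 0.029]
contact_force: [0.2, 0.3, 0.3]
grip_width: 0.0
```

Request:
servo_tool(increments="0 0.4 0 0 0 0;0 0.8 0 0 0 0;0 0.8 0 0 0 0")

```text
t: 12.35
position: [549.0, -88.3, 12.3]
ee_rot: [-1.57, -0.027, 0.029]
contact_force: [-0.7, 0.4, -0.8]
grip_width: 0.0
```

Request:
servo_tool(increments="0 0.3 0 0 0 0;0 0.6 0 0 0 0;0 0.6 0 0 0 0")

```text
t: 12.65
position: [548.9, -88.3, 11.6]
ee_rot: [-1.57, -0.027, 0.03]
contact_force: [0.5, 0.9, -0.4]
grip_width: -0.3
```

Request:
servo_tool(increments="0 0.3 0 0 0 0;0 0.6 0 0 0 0;0 0.6 0 0 0 0")

```text
t: 12.95
position: [548.9, -88.2, 11.2]
ee_rot: [-1.57, -0.027, 0.029]
contact_force: [-1.3, 0.7, 2.4]
grip_width: 0.2
```

Request:
servo_tool(increments="0 0.3 0 0 0 0;0 0.6 0 0 0 0;0 0.6 0 0 0 0")

```text
t: 13.25
position: [549.0, -88.2, 11.2]
ee_rot: [-1.57, -0.027, 0.029]
contact_force: [-3.7, 1.5, 8.2]
grip_width: -0.1
```

Request:
servo_tool(increments="1 0.6 0 0 0 0;3 0.6 0 0 0 0;5 0.6 0 0 0 0;7 0.6 0 0 0 0;9 0.6 0 0 0 0")

```text
t: 13.75
position: [557.8, -88.3, 11.2]
ee_rot: [-1.57, -0.027, 0.029]
contact_force: [-4.9, -0.1, 9.9]
grip_width: -0.2
```

Run:
```python
from h import *
s,R=st();d=shot('side','s12',250,150,100,100,6)
```

```text
t 13.75 p [557.8 -88.3  11.2] F [-4.9 -0.1  9.9] M [0.01 1.07 0.01] w -0.2 j [-0.25  0.46  0.44  1.78 -0.23  0.95  1.89]
```

View pics/s12z.png

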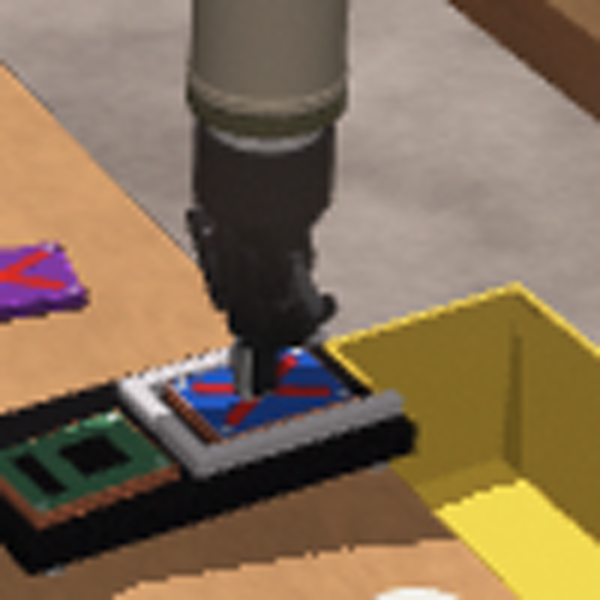

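Request:
servo_tool(increments="2 0.5 0 0 0 0;5 0.5 0.1 0 0 0;8 0.5 0.2 0 0 0;11 0.5 0.2 0 0 0;14 0.5 0.3 0 0 0;17 0.5 0.3 0 0 0;20 0.5 0.4 0 0 0")

```text
t: 14.5
position: [577.9, -87.6, 11.2]
ee_rot: [-1.57, -0.026, 0.029]
contact_force: [-4.4, -0.4, 8.8]
grip_width: 0.1
```

Request:
servo_tool(increments="2 0.5 0 0 0 0;5 0.5 0.1 0 0 0;8 0.5 0.2 0 0 0;11 0.5 0.2 0 0 0;14 0.5 0.3 0 0 0;17 0.5 0.3 0 0 0;20 0.5 0.4 0 0 0")

```text
t: 15.2
position: [597.8, -86.9, 11.2]
ee_rot: [-1.57, -0.026, 0.029]
contact_force: [-3.0, -1.2, 7.8]
grip_width: -0.4
```

Run:
```python
from h import *
s,R=st();d=shot('side','s13',250,150,100,100,6)
```

```text
t 15.2 p [597.8 -86.9  11.2] F [-3.  -1.2  7.8] M [-0.02  0.88 -0.08] w -0.4 j [-0.23  0.53  0.43  1.67 -0.25  0.99  1.89]
```

View pics/s13z.png

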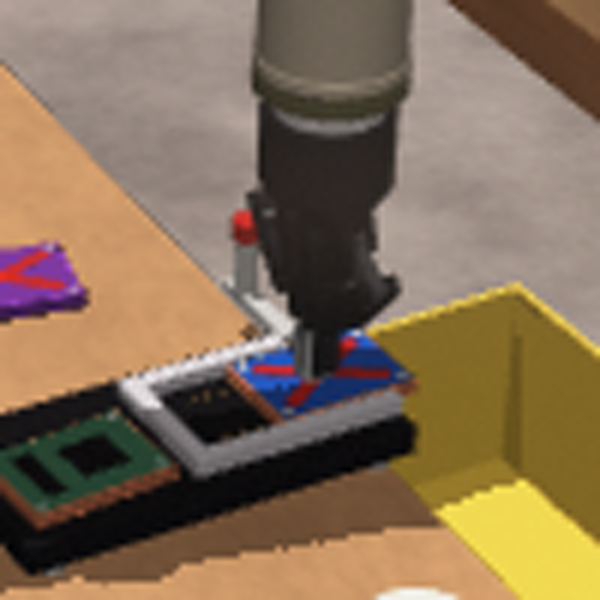

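Request:
servo_tool(increments="2 0.5 0 0 0 0;4 0.5 0.1 0 0 0;6 0.5 0.2 0 0 0;8 0.5 0.2 0 0 0;9 0.2 0.2 0 0 0;9 -2 0.2 0 0 0;9 -15 0.2 0 0 0;5 -35 0 0 0 0;-15 -35 0 0 0 0;-40 -35 0 0 0 0;-56 -35 -2 0 0 0;-56 -35 -2 0 0 0")

```text
t: 16.45
position: [540.9, -91.4, 47.1]
ee_rot: [-1.57, -0.025, 0.027]
contact_force: [0.8, 0.5, 0.0]
grip_width: 0.0
```

Run:
```python
from h import *
s,R=st();d=shot('side','s14',250,150,100,100,6);goto(J(-84,0,20),Rt(YAW+np.pi/2))
for v,u in ((400,250),(420,300),(405,275)): print(world(d,250+u/6,150+v/6,37).round(1))
```

```text
t 16.45 p [540.9 -91.4  47.1] F [0.8 0.5 0. ] M [-0.01 -0.03 -0.03] w 0.0 j [-0.26  0.38  0.46  1.8  -0.2   1.01  1.88]
t 16.5 p [542.4 -90.9  47.3] F [ 0.9 -0.4  0.3] M [0.03 0.01 0.  ] w -0.2 j [-0.26  0.38  0.46  1.8  -0.2   1.01  1.88]
shift [ 2.7 18.3  2.2] turn [-0.001 -0.002 -0.   ] 0.1
[550.8 -99.   37. ]
[ 566.6 -128.4   37. ]
[ 561.1 -109.4   37. ]
```

View pics/s14z.png

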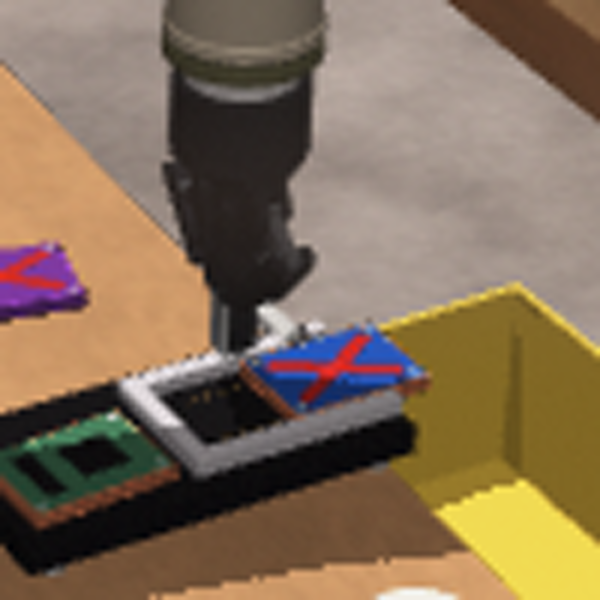

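Request:
servo_tool(increments="0 12 1 0 0 0;0 24 2 0 0 0;0 33 2 0 0 0;0 38 2 0 0 0;0 40 2 0 0 0;0 40 2 0 0 0")

```text
t: 17.1
position: [542.2, -89.0, 6.8]
ee_rot: [-1.57, -0.026, 0.027]
contact_force: [-0.4, -0.2, 1.2]
grip_width: -0.2
```

Run:
```python
from h import *
s,R=st();d=shot('side','s15',250,150,100,100,6);goto(J(-84,0,-4),Rt(YAW+np.pi/2))
print(world(d,250+333/6,150+370/6,37))
```

```text
t 17.1 p [542.2 -89.    6.8] F [-0.4 -0.2  1.2] M [-0.01  0.02 -0.04] w -0.2 j [-0.25  0.44  0.44  1.83 -0.23  0.93  1.9 ]
t 17.15 p [542.4 -89.    7.2] F [-0.2  0.3 -0.1] M [-0.04 -0.01  0.04] w 0.6 j [-0.25  0.44  0.44  1.83 -0.23  0.93  1.9 ]
shift [2.6 2.2 0.4] turn [-0.001 -0.002 -0.   ] 0.1
[607.82519034 -92.88851098  37.        ]
```

View pics/s15z.png

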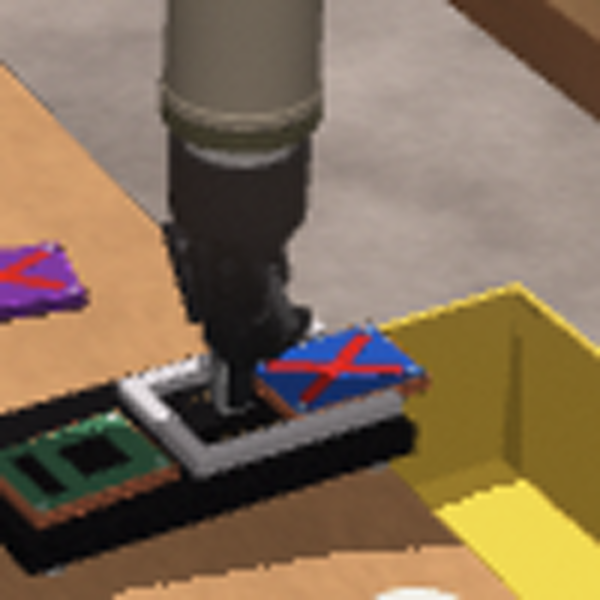

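Request:
servo_tool(increments="3 2 0 0 0 0;6 2 0 0 0 0;9 2 0 0 0 0;11 2 0 0 0 0;13 2 0 0 0 0;15 2 0 0 0 0;17 2 0 0 0 0;19 2 0 0 0 0;21 2 0 0 0 0;23 2 0 0 0 0;25 2 0 0 0 0")

```text
t: 18.25
position: [567.6, -88.2, 5.2]
ee_rot: [-1.57, -0.027, 0.027]
contact_force: [-2.0, 0.2, 0.6]
grip_width: -0.0
```

Run:
```python
from h import *
s,R=st();d=shot('side','s16',250,150,100,100,6)
```

```text
t 18.25 p [567.6 -88.2   5.2] F [-2.   0.2  0.6] M [-0.03  0.27  0.02] w -0.0 j [-0.24  0.49  0.43  1.76 -0.24  0.95  1.9 ]
```

View pics/s16z.png

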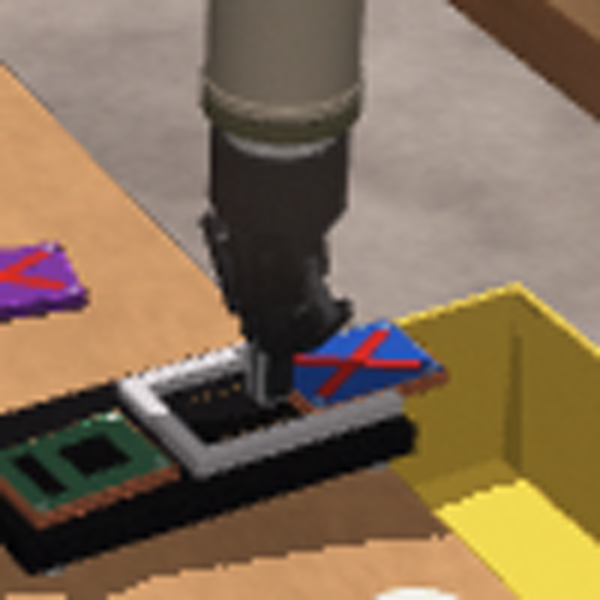

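Request:
servo_tool(increments="3 0 0 0 0 0;6 0 0 0 0 0;9 0 0 0 0 0;12 0 0 0 0 0;15 0 0 0 0 0;18 0 0 0 0 0;21 0 0 0 0 0;24 0 0 0 0 0")

```text
t: 19.1
position: [592.4, -87.2, 5.3]
ee_rot: [-1.57, -0.027, 0.027]
contact_force: [0.1, 0.0, 0.1]
grip_width: 0.4
```

Run:
```python
from h import *
s,R=st();d=shot('side','s17',250,150,100,100,6)
```

```text
t 19.1 p [592.4 -87.2   5.3] F [0.1 0.  0.1] M [0.01 0.01 0.01] w 0.4 j [-0.23  0.53  0.43  1.69 -0.26  0.97  1.9 ]
```

View pics/s17z.png

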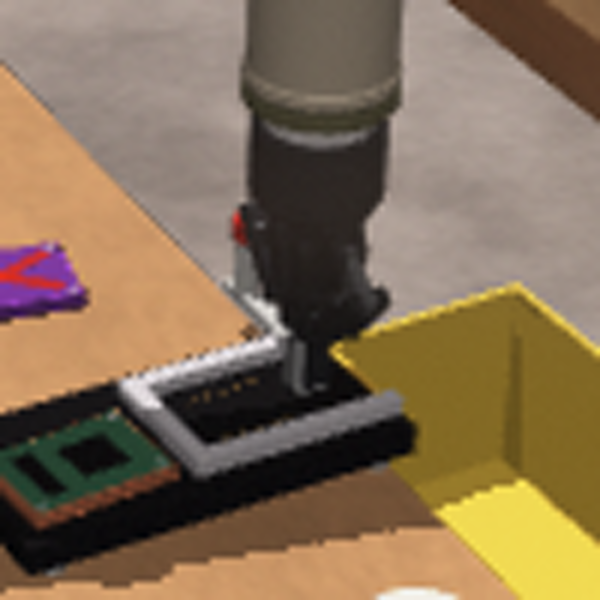

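Module has gone. Retreat straight up and away, then check.

Request:
servo_tool(increments="0 -15 0 0 0 0;0 -50 0 0 0 0;0 -95 0 0 0 0;0 -140 0 0 0 0;0 -180 0 0 0 0;-20 -190 -30 0 0 0;-50 -190 -70 0 0 0;-80 -190 -115 0 0 0;-110 -190 -160 0 0 0;-130 -190 -205 0 0 0;-140 -190 -250 0 0 0;-140 -190 -295 0 0 0;-140 -190 -320 0 0 0;-140 -190 -330 0 0 0;-140 -190 -330 0 0 0")

```text
t: 20.65
position: [463.4, -423.0, 195.6]
ee_rot: [-1.571, -0.026, 0.025]
contact_force: [0.1, -0.2, 0.1]
grip_width: 0.2
```

Run:
```python
from h import *
s,R=st();d=cap('side','s18.png');d=cap('top','t18.png')
cv2.imwrite('pics/t18z.png',cv2.resize(d['pixels'][110:270,230:390,::-1],(600,600),interpolation=2))
p=d['pixels'].astype(int);r=(p[...,0]>110)&(p[...,1]<90)&(p[...,2]<90)
for i,ss,c in comps(r,3)[0]:
    if 275<c[0]<340 and 120<c[1]<230 : print('top',ss.tolist(),c.round(2),world(d,*c,83.5).round(1),world(d,*c).round(0))
```

```text
t 20.65 p [ 463.4 -423.   195.6] F [ 0.1 -0.2  0.1] M [-0.01  0.06  0.04] w 0.2 j [ 0.24  0.44  0.64  1.4  -0.27  1.38  2.49]
top [311, 180, 15, 4, 38] [317.24 181.74] [627.6 -67.8  83.5] [ 660.  -86. -177.]
top [274, 184, 5, 1, 5] [276. 184.] [622.8  61.1  83.5] [ 657.   66. -200.]
top [290, 187, 6, 6, 26] [292.31 189.5 ] [604.6  10.6  83.5] [604.  11.  85.]
```

View pics/t18z.png

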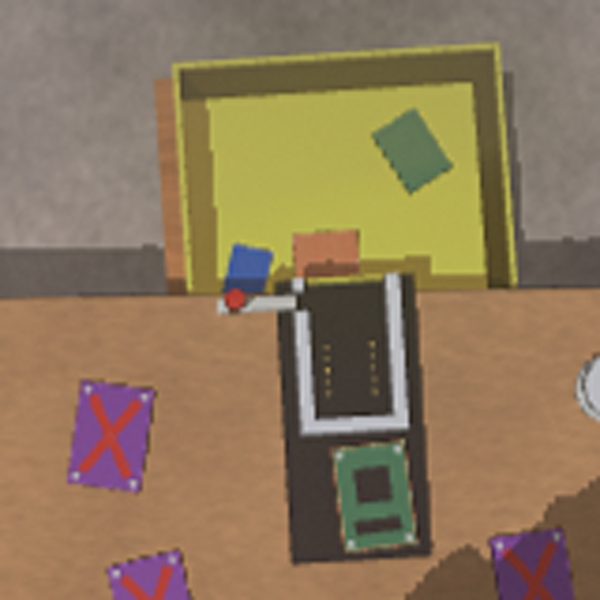

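View pics/s18.png

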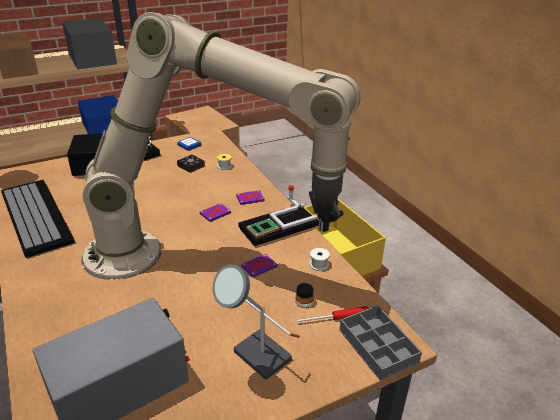

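View pics/t18.png

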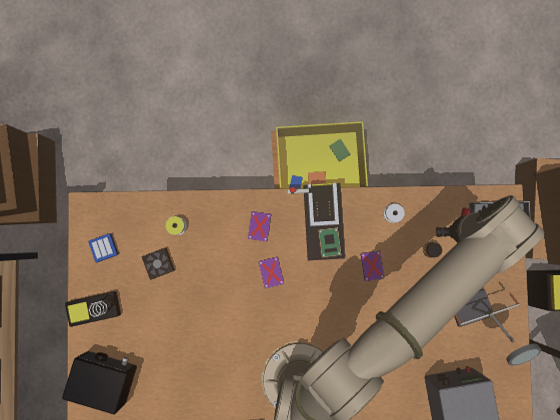

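Run:
```python
from h import *
a=load('top1')
for k in range(2):
    b=cap('top',f't2{k}.png')
    for d,x0 in ((a,297),(b,287)):
        p=d['pixels'][183:195,x0:x0+11].astype(float);w=np.clip(p[...,0]-np.maximum(p[...,1],p[...,2])-60,0,None)
        v,u=np.mgrid[183:195,x0:x0+11];c=((w*u).sum()/w.sum(),(w*v).sum()/w.sum());print(np.round(c,2),world(d,*c,83.5).round(1))
d=np.abs(a['pixels'].astype(int)-b['pixels']).max(2)
for i,s,c in comps(d>60,8)[0]: print(s.tolist())
st()
```

```text
[301.77 188.94] [605.9 -19.   83.5]
[292.15 189.35] [605.1  11.   83.5]
[301.77 188.94] [605.9 -19.   83.5]
[292.16 189.36] [605.1  11.   83.5]
[311, 172, 15, 8, 70]
[303, 178, 8, 6, 19]
[288, 187, 9, 7, 27]
[299, 187, 7, 6, 24]
[309, 188, 9, 5, 35]
[439, 190, 5, 5, 10]
[313, 192, 21, 29, 513]
[497, 195, 16, 6, 53]
[492, 202, 10, 11, 57]
[481, 202, 49, 37, 616]
[475, 206, 13, 25, 175]
[433, 211, 38, 48, 638]
[531, 221, 7, 12, 45]
[471, 233, 5, 5, 18]
[515, 233, 19, 20, 140]
[386, 235, 6, 6, 11]
[477, 236, 7, 2, 11]
[373, 243, 9, 8, 17]
[326, 245, 130, 119, 1582]
[381, 250, 3, 9, 12]
[505, 250, 10, 9, 12]
[119, 261, 79, 47, 878]
[181, 272, 8, 2, 8]
[190, 274, 8, 4, 11]
[203, 277, 30, 9, 59]
[190, 278, 7, 5, 13]
[197, 281, 9, 4, 13]
[115, 285, 7, 4, 13]
[206, 284, 7, 4, 13]
[199, 285, 65, 38, 602]
[179, 288, 8, 4, 12]
[228, 289, 4, 4, 10]
[219, 291, 7, 6, 14]
[447, 291, 30, 22, 156]
[251, 297, 6, 4, 12]
[265, 301, 52, 44, 886]
[269, 309, 7, 3, 14]
[48, 320, 10, 5, 26]
[9, 322, 120, 93, 4503]
[0, 330, 15, 12, 135]
[18, 331, 12, 8, 40]
[0, 339, 8, 4, 11]
[6, 344, 6, 10, 37]
[285, 345, 10, 11, 63]
[3, 354, 9, 20, 119]
[0, 358, 2, 24, 33]
[302, 362, 30, 31, 524]
[333, 365, 4, 18, 20]
[294, 376, 7, 4, 25]
[374, 377, 9, 8, 49]
[330, 378, 43, 40, 94]
[134, 381, 144, 39, 2585]
[0, 383, 10, 11, 33]
[276, 389, 17, 31, 315]
t 20.85 p [ 465.1 -419.9  195.4] F [-0.  -0.2 -0.2] M [ 0.03 -0.04  0.02] w 0.2 j [ 0.23  0.44  0.64  1.41 -0.27  1.38  2.49]
```

Run:
```python
from h import *
for f in ('t9','t18','top1'):
    d=load(f);x0=297 if f=='top1' else 287
    print(f);print(d['pixels'][185:194,x0:x0+11,0].astype(int)-d['pixels'][185:194,x0:x0+11,1])
```

```text
t9
[[ 22  21  13  -9  -8  -8  -8  -8  -7  -7  -7]
 [ 20  20   9 -11 -13 -14 -14 -12  -9  -8  -8]
 [ 20  18  -4  -8  40  91  83  20 -14 -11  -9]
 [ 23  24  24  69  98 108 108  91  40  13  17]
 [ 35  27  23 104 109 108 107 105  52   8  10]
 [ 33   4   6  95 110 108 109 103  35   0   4]
 [ 31  -1   1  45 111 110 108  83   7   0   2]
 [ 31  -1  -1   2  46  64  40  14  -2   0   1]
 [ 34  12  12  11  15  18  16  21  17  19  27]]
t18
[[ 22  21  14  -9  -8  -9  -9  -8  -7  -7  -8]
 [ 21  21   8 -11 -14 -15 -13 -11 -10  -7  -9]
 [ 22  19  -4  -8  41  96  86  20 -14 -11 -11]
 [ 25  25  26  74 103 115 113  95  42  14  19]
 [ 36  27  24 108 114 111 113 109  54  10  10]
 [ 34   4   6  99 115 113 114 108  35   1   3]
 [ 32   0   2  47 115 115 113  86   9   0   2]
 [ 32  -1  -1   2  48  67  42  15  -2   1   1]
 [ 35  13  13  13  15  19  17  22  18  21  29]]
top1
[[ -6  -8  -8  -3  18  18  12   8   9   8   6]
 [ -8  -9 -12   2  54  63  16   1   3   5   3]
 [-10 -11   0  65 101 105  89  30   2   6   4]
 [ 27  19  45 108 110 110 111  93  -2   3   4]
 [ 14   6  55 116 112 110 114 101  -4   2   2]
 [  2   2  39 114 111 111 111  64  -3   3   3]
 [  0   1   5  60 104 108  73  13   0   3   3]
 [  5  -1  -1   4  40  41  16   1   3   4   4]
 [ 30  29  30  32  33  32  28   3   3   5   5]]
```

Run:
```python
from h import *
goto([607.2,-40,130],Rt(YAW+np.pi/2))
```

```text
t 20.85 p [ 465.1 -419.9  195.4] F [-0.  -0.2 -0.2] M [ 0.03 -0.04  0.02] w 0.2 j [ 0.23  0.44  0.64  1.41 -0.27  1.38  2.49]
shift [156.   66.1 374.3] turn [-0.001  0.001  0.002] 0.1
```

Request:
servo_tool(increments="5 0 20 0 0 0;20 0 60 0 0 0;35 0 105 0 0 0;50 0 150 0 0 0;70 0 195 0 0 0;90 5 240 0 0 0;110 15 285 0 0 0;130 30 325 0 0 0;148 50 355 0 0 0;156 66 370 0 0 0;156 66 374 0 0 0;156 75 374 0 0 0;156 100 374 0 0 0;156 130 374 0 0 0;156 150 374 0 0 0;156 153 374 0 0 0;156 153 374 0 0 0")

```text
t: 22.55
position: [607.1, -42.4, 43.8]
ee_rot: [-1.57, -0.028, 0.026]
contact_force: [0.6, 0.2, -0.6]
grip_width: -0.1
```

Request:
servo_tool(increments="0 0 4 0 0 0;0 0 8 0 0 0;0 0 12 0 0 0;0 0 16 0 0 0;0 0 20 0 0 0;0 0 23 0 0 0;0 0 25 0 0 0;0 0 25 0 0 0")

```text
t: 23.35
position: [606.2, -16.9, 43.7]
ee_rot: [-1.57, -0.029, 0.026]
contact_force: [0.0, -0.8, -0.1]
grip_width: -0.1
```

Request:
servo_tool(increments="0 0 2 0 0 0;0 0 4 0 0 0;0 0 6 0 0 0;0 0 7 0 0 0;0 0 7 0 0 0")

```text
t: 23.85
position: [605.9, -10.5, 43.8]
ee_rot: [-1.571, -0.028, 0.026]
contact_force: [0.6, -2.0, 1.0]
grip_width: 0.1
```

Request:
servo_tool(increments="0 0 0.5 0 0 0;0 0 1 0 0 0;0 0 1.5 0 0 0;0 0 2 0 0 0;0 0 2 0 0 0")

```text
t: 24.35
position: [605.9, -10.2, 43.8]
ee_rot: [-1.572, -0.027, 0.024]
contact_force: [1.1, -5.4, -0.7]
grip_width: -0.0
```

Request:
servo_tool(increments="0 0 0.5 0 0 0;0 0 1 0 0 0;0 0 1.5 0 0 0;0 0 2 0 0 0;0 0 2 0 0 0;0 0 2 0 0 0")

```text
t: 24.95
position: [605.9, -10.2, 43.8]
ee_rot: [-1.574, -0.026, 0.023]
contact_force: [0.6, -7.8, -2.1]
grip_width: -0.2
```

Request:
servo_tool(increments="0 0 -6 0 0 0;0 0 -20 0 0 0;0 -10 -30 0 0 0;0 -50 -30 0 0 0;0 -95 -30 0 0 0;0 -135 -30 0 0 0;0 -150 -40 0 0 0;-20 -150 -70 0 0 0;-40 -150 -100 0 0 0;-60 -150 -120 0 0 0;-60 -150 -125 0 0 0;-60 -150 -125 0 0 0;-60 -150 -125 0 0 0")

```text
t: 26.25
position: [550.2, -135.5, 194.5]
ee_rot: [-1.574, -0.028, 0.023]
contact_force: [-0.3, 0.8, -0.0]
grip_width: -0.0
```

Run:
```python
from h import *
st();d=cap('top','t30.png');cap('side','s30.png');print(d['pixels'][187:192,287:298,0].astype(int)-d['pixels'][187:192,287:298,1])
a=load('side1');b=load('s30')
for n,(x,y) in dict(green=(262,227),yel=(224,161),white=(319,259),jar=(305,295),fan=(190,162),sw=(189,143),drv=(350,313),).items():
    A=a['pixels'][y-8:y+9,x-10:x+11].astype(int);B=b['pixels'][y-8:y+9,x-10:x+11];print(n,np.abs(A-B).mean().round(1))
```

```text
t 26.25 p [ 550.2 -135.5  194.5] F [-0.3  0.8 -0. ] M [-0.01 -0.03  0.01] w -0.0 j [-0.26  0.28  0.54  1.58 -0.15  1.32  1.91]
[[ 20  19  -4  -9  40  92  83  18 -14 -11 -11]
 [ 23  23  26  70  98 110 109  92  42  14  17]
 [ 34  26  22 106 110 107 108 105  52   8  10]
 [ 32   4   6  95 110 109 109 104  34   1   3]
 [ 31  -1   0  45 111 111 109  82   8  -1   2]]
green 8.9
yel 3.6
white 3.9
jar 2.1
fan 9.6
sw 3.4
drv 2.7
```

View pics/s30.png

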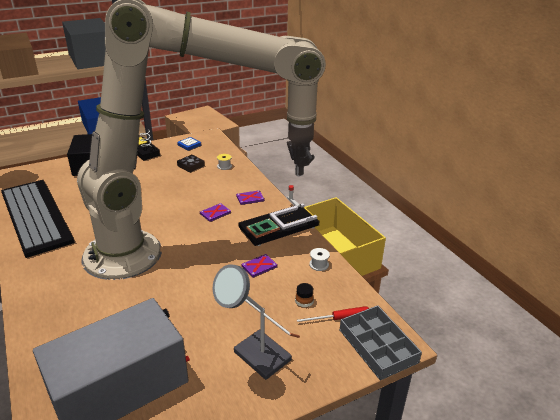

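The side view shows the nest empty, the knob drawn at about (291,188), the green module at (262,227), and the other items where they were. The gripper is clear of everything, so I'm handing in.

```bash
python3 -c "
from h import *
print(env.sign_off())"
```

```text
the job is handed in; nothing more can be done
None
```

The job is done and handed in at about 26 s of the 69 s allowed. I pushed the bolt back to its hard stop and left it open. Then I dragged the failed module about 58 mm along its nest with the closed finger tips and pushed it from behind over the edge.

**Last checks**
- **Module:** the top view taken after the push showed it lying copper side up in the yellow bin. It was not re-imaged from above after I re-tested the bolt.
- **Bench:** the nest is empty, and the green module and the other items look unmoved. The small picture differences there look like the arm's shadow.
- **Contact:** the gripper touches nothing.
- **Forces:** in the readings at the end of each move, the module carried at most about 11 N (press plus drag) and the bolt about 8 N. Peaks within a move were not recorded.

**Checks that disagreed**
- **Finger tips:** the real tips stood about 25 mm behind the reported TCP. The first try at the bolt passed over the knob without touching it. I then worked from force and pictures instead of the reported height.
- **Bolt travel:** the top camera puts it at about 30 to 31 mm, not 32 mm. I pushed it a second time to check, and it stopped at the same place against about 8 N, three times its friction. I take that as the hard stop.

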